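# Palette out over the riser's end

### The job

On the make-up table, push the flat metal mixing palette along the wooden riser and out over its open end, until the whole thumb hole is clear of the wood so that a thumb can come up through it, with more than half of the palette still lying on the riser. Only push it with the fingertips - never lift or carry it or let it tip off - and leave it lying flat, roughly in line with the riser and not hanging over the riser's front edge. Leave the jar, bottle and compact where they are.

Things in the scene. Friction and masses are not known exactly. Their poses are not given: they have to be found in the camera images.
- riser: Fixed wooden shelf on the table: 150 mm deep (x, away from the robot), 420 mm long (y), level top 70 mm above the table. Origin on the table under its middle. Far side (x 63 to 75 mm): a rail 30 mm above the top; +y end (y 198 to 210 mm): an end board 40 mm above the top. Front side (x -75 mm) and -y end (y -210 mm, the open end) are bare.
- riser_open_end (a point): Middle of the riser's open (-y) end, at the level of its top: riser frame (0, -210, 70) mm. Axes as the riser's.
- palette: Loose flat aluminium palette with dried dabs of paint, 90 mm wide (x), 140 mm long (y), 6 mm thick, about 0.2 kg, flat on the riser; it stops when no longer pushed. Origin: centre of its underside. The thumb hole is in its -y half, nearest the riser's open end; it lies within 0.12 rad of the riser's direction. At least 55 mm of bare riser top lie between its plain +y end and the jar.
- thumb_hole (a point): Centre of the palette's round thumb hole (22 mm diameter, right through), on the upper face: palette frame (0, -48, 6) mm, 22 mm in from its -y edge.
- jar: Bystander: small white jar with black lid, 40 mm diameter, 42 mm high, standing loose on the riser's top near the end board. Origin at the centre of its underside.
- bottle: Bystander: slim black bottle, 38 mm diameter, 95 mm high, standing loose on the table before the riser (robot side). Origin at the centre of its underside.
- compact: Bystander: closed round black powder compact, 72 mm diameter, 16 mm high, lying loose on the table before the riser. Origin at the centre of its underside.
Mind the look-alikes: they are no part of the job. There is more than one size of the palette; the one meant has the size given above.

How it is judged:
By the outcome, as a careful person would: the job done as asked, in the order asked, and still so for the second after the job is handed in, with the robot touching nothing.
It also fails if it takes over 38 s, if anything falls off the work surface, if the arm or the gripper's body presses on something with over 40 N, if the wrist force passes 120 N, or if a joint passes its speed limit or range.

### The arm

A 7-joint arm with a two-finger parallel gripper is mounted at the origin on the work surface. World frame = base frame: x ahead of the robot, y to its left, z up, the work surface at z = 0. Lengths are in mm, angles in rad, forces in N, time in s.
With the tool pointing down it reaches from about 400 to 900 mm from the base axis. Payload 5.5 kg.
Tool frame: the origin (TCP) lies at the very end of the fingers, on their centre line; the grasp point (between the pads) lies 19 mm behind it; z points along the fingers, y is the line along which they close (so a half turn about z gives the same grasp; the last joint's range is limited). The gripper opens to 92 mm and grips with 3 to 60 N. Pads are 19 mm wide; open, the fingers measure 130 mm over their backs; the gripper's body (75 mm by 190 mm) begins 47 mm behind the grasp point.
Start: joints at [-1.013, 0.501, -0.427, 1.55, 0.221, 1.138, -0.21], TCP at [188.818, 621.971, 226.729] pointing down, gripper open.
Joint ranges: [-2.88, 2.88], [-0.31, 2.03], [-1.54, 1.56], [0.2, 2.42], [-1.41, 4.55], [0.19, 2.02], [-2.57, 2.57]. Speed limits (rad/s): [2.57, 2.57, 3.14, 3.14, 3.14, 3.14, 3.14].

### API

Orientations are given as [roll, pitch, yaw] about the fixed x, y, z axes, in that order (R = Rz(yaw) Ry(pitch) Rx(roll)).
In Python, from plant import r gives the robot as it stands. The module is installed in compiled form; this text tells all that it offers.
- The arm moves only by the tool send_rows, never from a script. Its argument "rows" is text: rows parted by semicolons, each of 7 numbers parted by spaces: the turn, a rotation vector about the tool's x, y, z in rad, then the shift along the tool's x, y, z in cm, then the finger opening in cm, from 0 to 9.18. In form: rx ry rz tx ty tz claw; .... A call has 1 to 12 rows; each row shifts and turns the commanded pose from where the row before left it, along the tool's axes as they then stand; what a row does not reach is not made up. A row lasts 1/12 s, in which the tool goes at most 41.7 mm and 7.16 degrees, less where a joint would pass 70% of its speed; a pose out of reach is approached as far as the arm can. A call is refused whole if a number of a shift passes 4.17 or a number of a turn 0.125, either way. A call with a gripper value outside its range is refused whole. The fingers move at their own pace and stop on an object; "newtons" is the grip in N (left out, the last holds). Time passes only in rows, so rows that do not move let the fingers close. It gives the time, the measured TCP pose, the force, the opening and the grip force at its end, in the units of the state.
- r.read_state(): the state, without advancing time (a new reading comes with each control period).
- r.camera(name): name is "scene" or "top"; returns a dict with "pixels" (384x512x3 uint8, red, green, blue), "vertical_fov" (degrees; the focal length in pixels is half the picture's height over the tangent of half this angle, whatever the lens; pixels are square), "cx", "cy" (the principal point, pixels), "distortion" ([k1, k2, p1, p2, k3] as OpenCV has them; the pictures are not rectified), "R" (3x3) and "t" (3): a world point X has camera coordinates R X + t. Camera axes: x right, y down, z forward; pixel columns grow to the right and rows downward; lengths in mm; the calibration is good to about 2 mm. A picture is of the moment at which its call begins. There is no depth.
- r.sign_off(): hands the job in; it is judged then, once.
Trained networks look in a picture, given as the dict that the camera call returned (one of the last four; its "shot" number tells which), for a name from the list of things; names that differ only in an ending like _2 or _b are one class to them, and where a whole thing is asked for, a point or a joint stands for the part that bears it (a point fixed in the world has none). Each returns a list of dicts, best first, with "conf" (0 to 1); they miss things now and then, are a little off and sometimes report something else, mostly with a low value. They report only what shows in the picture. A call takes as long as a camera call. They do not tell look-alikes from the thing itself.
- r.recognise(query, picture): "extent" ([centre column, centre row, width, height] in pixels, round what is visible of it).
- r.cut_out(query, picture): "region" (384x512 bool, what is visible of it) and "extent" ([centre column, centre row, width, height] in pixels, round what is visible of it).
- r.mark_of(query, picture): "uv" ([column, row] in pixels: a listed point, or the origin of a listed thing).
The state is a dict: "time_s": time; "joints": joint angles; "joint_velocities": joint speeds; "tau": joint torques, N m; "ee_pos": TCP position; "eef_rot": TCP orientation; "force": force on the tool from outside, world axes, zero at the start; "moment": the same for the moment, N m; "width": finger opening in mm; "grip_force": force on a finger pad.
Only numpy, scipy, OpenCV 4.12 (cv2) and the standard library are available. Lean on these libraries where they do the work, as an engineer would, in place of code of your own. Each camera call takes 0.05 s, during which the arm holds its last target. There are 200 camera calls.

## Working session

There is one attempt and no reset: what is moved stays moved. The work goes in short steps, Python scripts to look and compute and a tool call to move; the robot and the scene stay as the last step left them, time stands still between calls to the robot, and variables do not carry over. Pictures are saved under pics/ and viewed, at most 10 in all, crops included, and the job is handed in when it is done.

Besides the shell and the picture viewer there is one more tool, called as name(argument=value, ...), one argument or row to a line, values as JSON. send_rows: Moves the arm, as the interface text tells. Its arguments: {"type":"object","properties":{"rows":{"type":"string"},"newtons":{"type":"number"}},"required":["rows"]}

```bash
mkdir -p pics
cat > h.py <<'E'
import numpy as np, cv2
from plant import r
def K(c):
    f=192/np.tan(np.radians(c["vertical_fov"])/2)
    return np.array([[f,0,c["cx"]],[0,f,c["cy"]],[0,0,1]])
def toplane(c,uv,z):
    R=np.array(c["R"]);t=np.array(c["t"])
    p=cv2.undistortPoints(np.array(uv,float).reshape(-1,1,2),K(c),np.array(c["distortion"],float)).reshape(-1,2)
    d=np.c_[p,np.ones(len(p))]@R; o=-R.T@t
    return o+d*((z-o[2])/d[:,2])[:,None]
def proj(c,X):
    return cv2.projectPoints(np.array(X,float).reshape(-1,3),cv2.Rodrigues(np.array(c["R"],float))[0],np.array(c["t"],float),K(c),np.array(c["distortion"],float))[0].reshape(-1,2)
E
python3 - <<'E'
from h import *
s=r.read_state();print(s["time_s"],s["ee_pos"],s["eef_rot"],s["width"])
ims=[]
for n in("scene","top"):
    c=r.camera(n);cv2.imwrite(f"pics/{n}0.png",cv2.cvtColor(c["pixels"],cv2.COLOR_RGB2BGR))
    print(n,-np.array(c["R"]).T@c["t"])
    for q in("riser","palette","jar","bottle","compact"):
        for d in r.cut_out(q,c)[:3]:
            cn=cv2.findContours(d["region"].astype(np.uint8),0,2)[0]
            m=max(cn,key=cv2.contourArea)
            z={"riser":70,"palette":76,"jar":112,"bottle":95,"compact":16}[q]
            w=toplane(c,m.reshape(-1,2),z)[:,:2].astype(np.float32)
            print(q,round(d["conf"],2),np.round(d["extent"]),cv2.minAreaRect(w))
    for q in("riser_open_end","thumb_hole","palette","riser"):
        for d in r.mark_of(q,c)[:3]:
            print("mark",q,round(d["conf"],2),np.round(d["uv"],1),toplane(c,d["uv"],{"thumb_hole":76,"riser":0}.get(q,70)).round(1))
E
```

```text
0.0 [188.6818863  621.2893521  225.66982721] [-3.13966057e+00 -1.12346685e-04  2.84684066e+00] 92.09533550616607
scene [1173.9174456   118.07596525  606.91525222]
palette 0.78 [169. 259.  62.  31.] ((697.6134033203125, -128.61105346679688), (65.93688201904297, 93.59474182128906), 8.520990371704102)
palette 0.73 [213. 185.  75.  36.] ((465.2000427246094, -123.88322448730469), (144.60720825195312, 90.54132080078125), 73.32769775390625)
palette 0.73 [114. 226.  56.  34.] ((637.8236083984375, -268.37103271484375), (66.14932250976562, 93.97132110595703), 57.26622009277344)
jar 0.81 [320. 213.  24.  27.] ((551.0014038085938, 116.66171264648438), (36.40077209472656, 82.95845031738281), 88.45132446289062)
bottle 0.78 [310. 185.  16.  34.] ((445.9931640625, 86.62187194824219), (35.56813049316406, 109.61697387695312), 89.94342803955078)
compact 0.68 [264. 178.  27.  18.] ((326.0462646484375, -31.267261505126953), (71.19237518310547, 44.5651741027832), 72.98220825195312)
mark riser_open_end 0.63 [167.5 168.2] [[ 419.5 -242.8   70. ]]
mark thumb_hole 0.77 [126.5 219.1] [[ 616.  -250.1   76. ]]
m
[... 1278 characters left out ...]
19637680053711, 34.40079879760742), 59.0248908996582)
compact 0.55 [275. 292.  34.  36.] ((340.3349609375, -34.45716094970703), (70.8478775024414, 71.0179672241211), 78.3631591796875)
mark riser_open_end 0.8 [377.7 235.1] [[ 427.3 -233.7   70. ]]
mark thumb_hole 0.93 [339.9 226.9] [[ 449.2 -163.1   76. ]]
mark thumb_hole 0.83 [336.9 142. ] [[ 614.4 -179.9   76. ]]
mark thumb_hole 0.72 [397.1 184.9] [[ 518.3 -284.4   76. ]]
mark palette 0.83 [321.4 148.6] [[ 605.6 -149.1   70. ]]
mark palette 0.74 [399.2 169.1] [[ 550.3 -296.3   70. ]]
mark palette 0.64 [315.4 221.3] [[ 464.7 -119.6   70. ]]
mark riser 0.8 [271.9 210.8] [[502.8 -42.8   0. ]]
mark riser 0.38 [216.8 267.3] [[398.   79.8   0. ]]
```

View pics/top0.png

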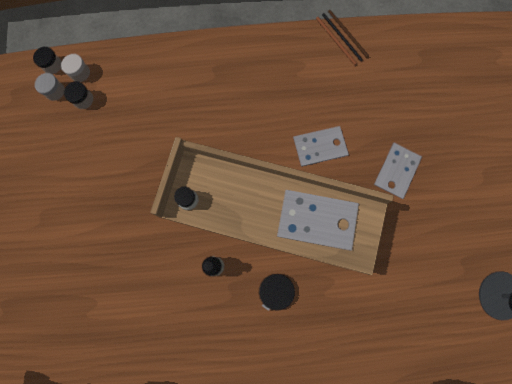

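View pics/scene0.png

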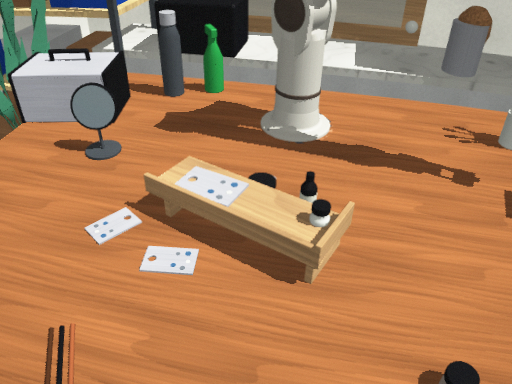

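The top view shows the large palette (318,220) on the riser, with its hole at (343,224). The two smaller ones on the table are look-alikes, and the riser's open end is on the right at (381,232). Next I fit the riser and palette poses.

```bash
cat > fit.py <<'E'
from h import *
from scipy.optimize import minimize
def box(x0,x1,y0,y1,z0,z1): return np.array([[x,y,z] for x in(x0,x1) for y in(y0,y1) for z in(z0,z1)],float)
RIS=[box(-75,75,-210,210,58,70),box(63,75,-210,210,58,100),box(-75,75,198,210,58,110)]
PAL=[box(-45,45,-70,70,70,76)]
def tw(p,X):
    c,s=np.cos(p[2]),np.sin(p[2]); return X@np.array([[c,s,0],[-s,c,0],[0,0,1]])+[p[0],p[1],0]
def mask(c,p,B):
    m=np.zeros((384*4,512*4),np.uint8)
    for b in B: cv2.fillConvexPoly(m,cv2.convexHull(np.round((proj(c,tw(p,b))+.5)*4).astype(np.int32)),1)
    return cv2.resize(m.astype(np.float32),(512,384),interpolation=cv2.INTER_AREA)
def fit(obs,B,p0):
    def f(q):
        p=[q[0],q[1],q[2]/200]; e=0
        for c,M in obs:
            m=mask(c,p,B); e+=np.abs(m-M).sum()/M.sum()
        return e
    q0=np.array([p0[0],p0[1],p0[2]*200]); S=np.vstack([q0,q0+[10,0,0],q0+[0,10,0],q0+[0,0,12]])
    o=minimize(f,q0,method="Nelder-Mead",options=dict(initial_simplex=S,xatol=.1,fatol=1e-4))
    return np.array([o.x[0],o.x[1],o.x[2]/200]),o.fun
def inr(pr,X):
    c,s=np.cos(pr[2]),np.sin(pr[2]); d=np.array(X)[:2]-pr[:2]; return np.array([c*d[0]+s*d[1],-s*d[0]+c*d[1]])
def pal(c,near):
    b=[d for d in r.cut_out("palette",c)]
    b.sort(key=lambda d:np.hypot(*(np.array(d["extent"][:2])-proj(c,near)[0])))
    return b[0]["region"].astype(np.float32)
E
python3 - <<'E'
from fit import *
c=r.camera("top"); m=np.zeros((384,512),np.uint8)
a=r.cut_out("riser",c)[0]["region"].astype(np.uint8)
P=pal(c,[467,-124,76]); a|=P.astype(np.uint8); a|=r.cut_out("jar",c)[0]["region"].astype(np.uint8)
pr,e=fit([(c,a.astype(np.float32))],RIS,[502,-42,-.37]);print("riser",pr,e)
pp,e=fit([(c,P)],PAL,[466,-122,-.28]);print("pal top",pp,e,inr(pr,pp),pp[2]-pr[2])
s=r.camera("scene");S=pal(s,[467,-124,76])
p2,e=fit([(s,S)],PAL,[466,-122,-.28]);print("pal scene",p2,e,inr(pr,p2))
for n,cc,u in(("top",c,1),("scene",s,1)):
    im=cv2.cvtColor(cc["pixels"],cv2.COLOR_RGB2BGR)
    im=cv2.resize(im,None,fx=2,fy=2,interpolation=cv2.INTER_CUBIC)
    for p,B in((pr,RIS),(pp,PAL)):
        for b in B: cv2.polylines(im,[cv2.convexHull(np.round(proj(cc,tw(p,b))*2+.5).astype(np.int32))],True,(0,255,0),1)
    cv2.imwrite(f"pics/{n}1.png",im[250:600,250:850] if n=="top" else im[280:580,200:800])
E
```

```text
riser [ 4.99967855e+02 -4.23476508e+01 -3.60074186e-01] 0.021708454936742783
pal top [ 4.67698219e+02 -1.24233987e+02 -2.85967752e-01] 0.05438176542520523 [ -1.34807492 -88.00502315] 0.07410643423795465
pal scene [ 4.59493798e+02 -1.24760685e+02 -2.92742970e-01] 0.10561159998178482 [ -8.84077392 -91.3887205 ]
```

View pics/top1.png

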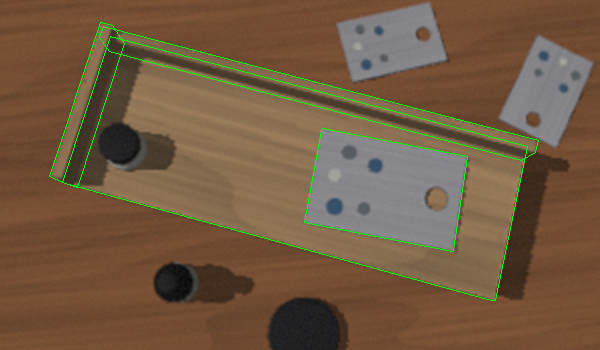

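View pics/scene1.png

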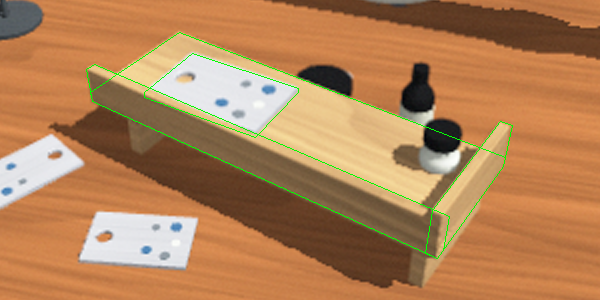

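The fit holds up in the top view. The scene view is offset by a few mm, and by about the same amount for both objects. In the riser frame the palette is at (-1, -88) and needs to reach y ≈ -190. I'll push with two spread fingertips set across the riser, which also squares the palette up.

```bash
cat > plan.py <<'E'
from h import *
from scipy.optimize import fsolve
from scipy.spatial.transform import Rotation as Ro
PR=np.array([499.,-42.5,-.36])
def W(a,b):
    c,s=np.cos(PR[2]),np.sin(PR[2]); return PR[:2]+[c*a-s*b,s*a+c*b]
def status():
    s=r.read_state(); p=s["ee_pos"]; e=s["eef_rot"]; c,sn=np.cos(PR[2]),np.sin(PR[2]); d=p[:2]-PR[:2]
    print("t",s["time_s"],"p",np.round(p,1),"rpy",np.round(e,3),"riser",np.round([c*d[0]+sn*d[1],-sn*d[0]+c*d[1]],1),"F",np.round(s["force"],1),"w",s["width"],"q",np.round(s["joints"],2))
    return s
def arc(s,goal,yaw,N):
    R0=Ro.from_euler("xyz",s["eef_rot"]); dz=-(yaw-s["eef_rot"][2]); dz/=N
    def sim(t,first):
        R,p=R0,np.array(s["ee_pos"]); o=[]
        for i in range(N):
            if first: p=p+R.apply(t); R=R*Ro.from_rotvec([0,0,dz])
            else: R=R*Ro.from_rotvec([0,0,dz]); p=p+R.apply(t)
            o.append(p)
        return np.array(o)
    for first in(True,False):
        t=fsolve(lambda t:sim(t,first)[-1]-goal,[0,0,0]); o=sim(t,first)
        print(first,"rz",dz,"t cm",t/10,"min radius",np.hypot(o[:,0],o[:,1]).min(),o[N//2-1].round())
E
python3 - <<'E'
from plan import *
s=status(); g=W(-5,20); print(g)
arc(s,[*g,160],1.211,24)
E
```

```text
t 1.3 p [188.8 622.  226.7] rpy [ 3.142 -0.     2.847] riser [-524.4  512.6] F [-0.6 -0.6 -0.5] w 91.77419443210638 q [-1.01  0.5  -0.43  1.55  0.22  1.14 -0.21]
[501.36600055 -22.02069236]
True rz 0.06815966449307029 t cm [-3.33984323 -0.13490352  0.27782003] min radius 501.84935727429576 [485. 368. 193.]
False rz 0.06815966449307029 t cm [-3.34127607  0.0928761   0.27782003] min radius 501.84935727429576 [485. 368. 193.]
```

send_rows(
  rows="0 0 0.068 -3.34 0 0.25 4; 0 0 0.068 -3.34 0 0.25 4; 0 0 0.068 -3.34 0 0.25 4; 0 0 0.068 -3.34 0 0.25 4; 0 0 0.068 -3.34 0 0.25 4; 0 0 0.068 -3.34 0 0.25 4; 0 0 0.068 -3.34 0 0.25 4; 0 0 0.068 -3.34 0 0.25 4; 0 0 0.068 -3.34 0 0.25 4; 0 0 0.068 -3.34 0 0.25 4; 0 0 0.068 -3.34 0 0.25 4; 0 0 0.068 -3.34 0 0.25 4",
  newtons=20,
)

```text
time_s: 2.3
ee_pos: [495.9, 379.1, 196.7]
eef_rot: [3.141, -0.0, 2.027]
force: [0.1, -0.6, -0.8]
width: 40.0
grip_force: 0.0
```

Run:
```python
from plan import *
s=status(); g=W(-5,20)
arc(s,[*g,160],1.211,12)
```

```text
t 2.3 p [495.9 379.1 196.7] rpy [ 3.141 -0.     2.027] riser [-151.5  393.4] F [ 0.1 -0.6 -0.8] w 40.037007354443006 q [-0.57  0.45 -0.16  1.66  0.08  1.04 -0.31]
True rz 0.0680317878535406 t cm [-3.42885014 -0.23597417  0.30420412] min radius 501.8493572742953 [540. 179. 178.]
False rz 0.0680317878535406 t cm [-3.43695965e+00 -2.33739413e-03  3.04204117e-01] min radius 501.8493572742953 [540. 179. 178.]
```

send_rows(
  rows="0 0 0.068 -3.43 -0.24 0.3 4; 0 0 0.068 -3.43 -0.24 0.3 4; 0 0 0.068 -3.43 -0.24 0.3 4; 0 0 0.068 -3.43 -0.24 0.3 4; 0 0 0.068 -3.43 -0.24 0.3 4; 0 0 0.068 -3.43 -0.24 0.3 4; 0 0 0.068 -3.43 -0.24 0.3 4; 0 0 0.068 -3.43 -0.24 0.3 4; 0 0 0.068 -3.43 -0.24 0.3 4; 0 0 0.068 -3.43 -0.24 0.3 4; 0 0 0.068 -3.43 -0.24 0.3 4; 0 0 0.068 -3.43 -0.24 0.3 4",
)

```text
time_s: 3.3
ee_pos: [501.2, -22.7, 160.9]
eef_rot: [3.141, -0.0, 1.211]
force: [0.9, -0.6, 1.2]
width: 40.3
grip_force: 0.0
```

Run:
```python
from plan import *
status()
c=r.camera("scene"); im=cv2.resize(c["pixels"][100:300,80:380],None,fx=2.6,fy=2.6,interpolation=cv2.INTER_CUBIC)
cv2.imwrite("pics/s2.png",cv2.cvtColor(im,cv2.COLOR_RGB2BGR))
```

```text
t 3.3 p [501.2 -22.7 160.9] rpy [ 3.141 -0.     1.211] riser [-5.  19.3] F [ 0.9 -0.6  1.2] w 40.31245390190838 q [-0.12  0.29  0.13  2.   -0.05  0.86 -0.32]
```

View pics/s2.png

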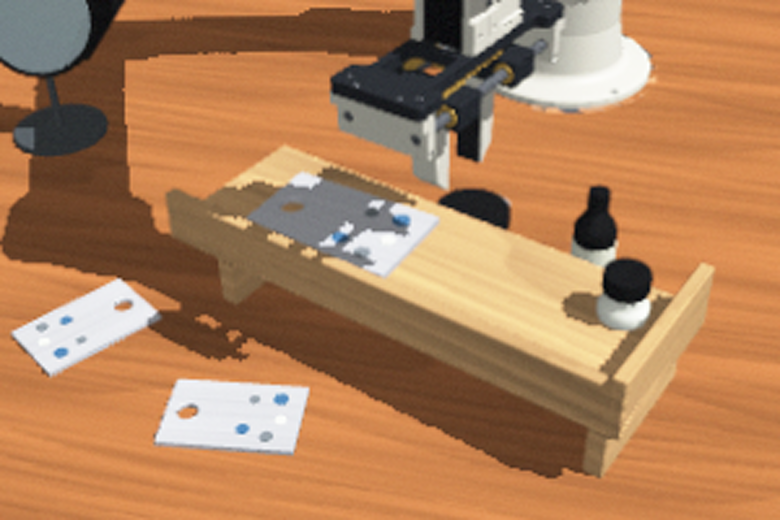

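The fingertips are spread across the riser just behind the palette's +y end, with the jar and bottle well clear. I'll descend now.

send_rows(
  rows="0 0 0 0 0 2 4; 0 0 0 0 0 2 4; 0 0 0 0 0 2 4; 0 0 0 0 0 1.5 4; 0 0 0 0 0 0.7 4; 0 0 0 0 0 0.3 4; 0 0 0 0 0 0.2 4; 0 0 0 0 0 0.1 4; 0 0 0 0 0 0 4; 0 0 0 0 0 0 4",
)

```text
time_s: 4.18
ee_pos: [501.9, -21.0, 73.5]
eef_rot: [3.14, -0.001, 1.215]
force: [0.1, 0.0, 0.4]
width: 40.2
grip_force: 0.0
```

send_rows(
  rows="0 0 0 -0.8 0 0.1 4; 0 0 0 -0.8 0 0 4; 0 0 0 -0.4 0 0 4; 0 0 0 -0.3 0 0 4; 0 0 0 -0.3 0 0 4; 0 0 0 -0.3 0 0 4; 0 0 0 -0.4 0 0 4; 0 0 0 -0.4 0 0 4; 0 0 0 -0.4 0 0 4; 0 0 0 -0.4 0 0 4; 0 0 0 -0.3 0 0 4; 0 0 0 -0.2 0 0 4",
)

```text
time_s: 5.18
ee_pos: [483.7, -68.3, 71.8]
eef_rot: [3.141, -0.0, 1.214]
force: [0.6, 0.8, 0.9]
width: 39.9
grip_force: 0.8
```

send_rows(
  rows="0 0 0 -0.4 0 0 4; 0 0 0 -0.5 0 0 4; 0 0 0 -0.5 0 0 4; 0 0 0 -0.5 0 0 4; 0 0 0 -0.5 0 0 4; 0 0 0 -0.5 0 0 4; 0 0 0 -0.5 0 0 4; 0 0 0 -0.5 0 0 4; 0 0 0 -0.4 0 0 4; 0 0 0 -0.3 0 0 4; 0 0 0 -0.2 0 0 4; 0 0 0 0 0 0 4",
)

```text
time_s: 6.18
ee_pos: [466.7, -113.5, 71.6]
eef_rot: [-3.141, 0.0, 1.214]
force: [0.0, 0.0, 0.0]
width: 39.8
grip_force: 0.0
```

Run:
```python
from plan import *
status()
a=r.camera("top");c=r.camera("scene"); im=np.hstack([cv2.resize(a["pixels"][130:330,230:450],None,fx=1.8,fy=1.8),cv2.resize(c["pixels"][130:280,100:265],None,fx=2.4,fy=2.4)])
cv2.imwrite("pics/s3.png",cv2.cvtColor(im,cv2.COLOR_RGB2BGR))
for x in (a,c):
    for d in r.mark_of("thumb_hole",x): print(np.round(d["uv"]),d["conf"],toplane(x,d["uv"],76).round())
print(W(0,-173-48), W(-1,-190-48))
```

```text
t 6.1833 p [ 466.7 -113.5   71.6] rpy [-3.141  0.     1.214] riser [ -5.2 -77.9] F [0. 0. 0.] w 39.83655764167273 q [ 0.07  0.4   0.13  2.1  -0.08  0.64 -0.1 ]
[170. 166.] 0.94 [[ 419. -236.   76.]]
[149. 260.] 0.75 [[ 707. -163.   76.]]
[128. 216.] 0.72 [[ 607. -252.   76.]]
[ 421.14739445 -249.33319803] [ 414.22283566 -264.8911698 ]
```

View pics/s3.png

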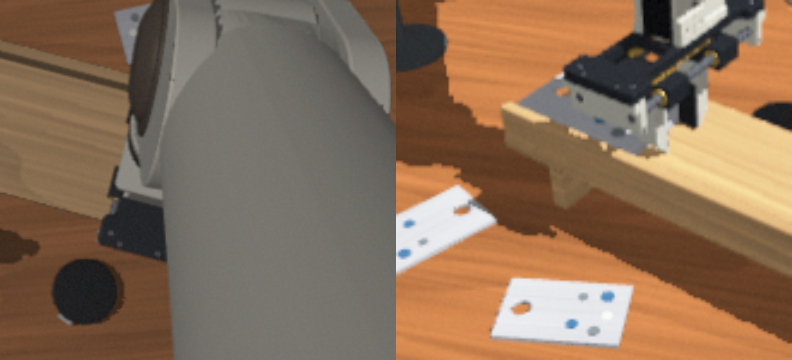

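The palette follows the fingers. Its centre is at about y = -158 and its hole is right at the riser's edge. I'll push 31 mm more, then back off and lift clear.

send_rows(
  rows="0 0 0 -0.3 0 -0.1 4; 0 0 0 -0.4 0 0 4; 0 0 0 -0.4 0 0 4; 0 0 0 -0.4 0 0 4; 0 0 0 -0.4 0 0 4; 0 0 0 -0.4 0 0 4; 0 0 0 -0.3 0 0 4; 0 0 0 -0.3 0 0 4; 0 0 0 -0.2 0 0 4; 0 0 0 0 0 0 4; 0 0 0 0 0 0 4",
)

```text
time_s: 7.3
ee_pos: [456.2, -142.3, 72.7]
eef_rot: [3.142, 0.0, 1.214]
force: [0.0, -0.2, -0.7]
width: 39.9
grip_force: 0.0
```

send_rows(
  rows="0 0 0 0.5 0 0 4; 0 0 0 1.5 0 0 4; 0 0 0 1.5 0 -1 4; 0 0 0 0 0 -3 4; 0 0 0 0 0 -3 4; 0 0 0 3 0 -3 4; 0 0 0 3.5 0 -2 4; 0 0 0 3.5 0 0 4; 0 0 0 3.5 0 0 4; 0 0 0 3.5 0 0 4; 0 0 0 3.5 0 0 4; 0 0 0 3.5 0 0 4",
)

```text
time_s: 8.3
ee_pos: [552.1, 117.6, 192.4]
eef_rot: [3.141, -0.0, 1.215]
force: [-0.3, -0.6, 0.0]
width: 40.2
grip_force: 0.0
```

send_rows(
  rows="0 0 0 3.5 0 0 4; 0 0 0 3.5 0 0 4; 0 0 0 3.5 0 0 4; 0 0 0 3.5 0 0 4; 0 0 0 3 0 0 4; 0 0 0 1 0 0 4; 0 0 0 0 0 0 4",
)

```text
time_s: 8.88
ee_pos: [613.6, 289.0, 191.4]
eef_rot: [-3.14, -0.001, 1.22]
force: [0.2, 0.7, -0.7]
width: 40.1
grip_force: 0.0
```

Run:
```python
from fit import *
from plan import status
status()
a=r.camera("top");P=pal(a,[433,-219,76]);pr=np.array([499.97,-42.35,-.36])
pp,e=fit([(a,P)],PAL,[433,-219,-.35]);print("pal",pp,e,inr(pr,pp),pp[2]-pr[2])
c=r.camera("scene");S=pal(c,[433,-219,76]);p2,e=fit([(c,S)],PAL,[433,-219,-.35]);print("scene",p2,e,inr(pr,p2),p2[2]-pr[2])
for x in (a,c):
    for q,z in(("thumb_hole",76),("jar",70),("bottle",0),("compact",0)):
        for d in r.mark_of(q,x)[:1+2*(z==76)]: w=toplane(x,d["uv"],z)[0]; print(q,round(d["conf"],2),w.round(1),inr(pr,w).round(1))
im=np.hstack([cv2.resize(a["pixels"][130:330,230:450],None,fx=1.8,fy=1.8),cv2.resize(c["pixels"][130:280,100:265],None,fx=2.4,fy=2.4)])
cv2.imwrite("pics/s4.png",cv2.cvtColor(im,cv2.COLOR_RGB2BGR))
```

```text
t 8.8833 p [613.6 289.  191.4] rpy [-3.14e+00 -1.00e-03  1.22e+00] riser [ -9.5 350.6] F [ 0.2  0.7 -0.7] w 40.059783392138726 q [-0.48  0.55 -0.    1.52  0.    1.08 -0.83]
pal [ 4.27537777e+02 -2.17406885e+02 -3.52787682e-01] 0.04358965530991554 [  -6.12105763 -189.35118888] 0.007212318363330972
scene [ 4.23123409e+02 -2.20096929e+02 -3.14402557e-01] 0.11350521445274353 [  -9.304817   -193.42385958] 0.04559744277527994
thumb_hole 0.93 [ 522.6 -282.7   76. ] [ 105.8 -217. ]
thumb_hole 0.81 [ 608.9 -174.8   76. ] [148.6 -85.6]
thumb_hole 0.57 [ 404.8 -257.9   76. ] [ -13.1 -235.3]
jar 0.77 [529.9 115.8  70. ] [-27.7 158.5]
bottle 0.78 [402.3  89.5   0. ] [-137.9   89. ]
compact 0.6 [341.8 -36.4   0. ] [-150.2  -50.1]
thumb_hole 0.98 [ 404.8 -269.    76. ] [  -9.2 -245.7]
thumb_hole 0.82 [ 617.7 -253.2   76. ] [ 184.4 -155.9]
thumb_hole 0.61 [ 705.6 -155.9   76. ] [232.5 -33.8]
jar 0.79 [526.9 113.6  70. ] [-29.8 155.4]
bottle 0.61 [389.4  86.2   0. ] [-148.8   81.4]
```

View pics/s4.png

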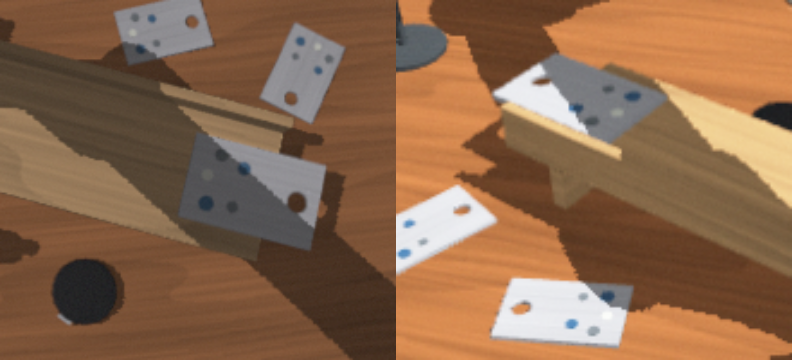

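The picture shows the palette lying flat and in line with the riser. The whole hole is beyond the riser's end, with the table visible through it. The palette's centre is at y ≈ -189, about 20 mm inside the end.

```bash
python3 -c "
from plant import r
print(r.sign_off())"
```

```text
the job is handed in; nothing more can be done
None
```

The job is handed in: the palette lies flat and in line with the riser, its thumb hole about 16 mm clear of the open end and its centre about 20 mm back on the wood; the jar, bottle and compact were not touched.

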